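Point out two reference posts and log the check

TASK

Check the arm against the reference posts: from straight above, point the fingertips at the pointed post's tip, a finger's breadth (about 2 cm) above it, and stay there for two seconds without touching it; then point in the same way at the post with the ball on top, again for two seconds. Then press the large button on the box fully down to log the check, let it come up again and finish clear. Do not touch the posts, leave the small button unpressed, and leave every other thing where it stands.

Things in the scene. Friction and masses are not known exactly. Their poses are not given: they have to be found in the camera images.
- pointed_tip (a point): top centre of the pointed post, 100 mm above the post's underside, z up: a round column 26 mm across tapering over its upper 45 mm to a 4 mm wide point
- ball_tip (a point): top centre of the ball post, 100 mm above the post's underside, z up: a slim 16 mm stem carrying a 36 mm ball
- flat_tip (a point): top centre of the flat post, 100 mm above the post's underside, z up: a 20 mm stem under a flat disc 42 mm across and 20 mm thick; not to be pointed at
- post_pointed: loose turned steel reference post, 100 mm tall, foot 52 mm across and 14 mm high, standing on the dark plate; the one that ends in a point; origin at the centre of its underside, z up
- post_ball: loose turned steel reference post, 100 mm tall, foot 52 mm across and 14 mm high, standing on the dark plate; the one that ends in a ball; origin at the centre of its underside, z up
- post_flat: loose turned steel reference post, 100 mm tall, foot 52 mm across and 14 mm high, standing on the dark plate; the one that ends in a flat disc; not part of the job; origin at the centre of its underside, z up
- plate: dark steel base plate fixed to the table, 260 x 360 x 12 mm (x, y, z); the posts stand on it in any order, some 10 cm apart; origin at the centre of its underside
- logbox: white box fixed to the table, 110 x 170 x 55 mm, with a grey top carrying two grey buttons in black collars; origin at the centre of its underside
- log_button_top (a point): centre of the top face of the LARGE button (36 mm across) on the box; it is pressed straight down
- log_button (a joint): travel of the large button in m: 0 up, 0.006 fully down; a spring pushes it up, fully down takes 5 N
- small_button_top (a point): centre of the top face of the SMALL button (16 mm across) on the same box, 90 mm from the large one; leave unpressed
- small_button (a joint): travel of the small button in m: 0 up, 0.004 fully down
- bushing: loose aluminium bushing, 34 mm across, 30 mm high, on the plate; origin at the centre of its underside, z up
- nut: loose steel hex nut, 30 mm across, 13 mm high, on the plate; origin at the centre of its underside, z up
- bolt: loose dark hex bolt standing on its head on the plate, 28 mm across, 45 mm high; origin at the centre of its underside, z up
- weight: loose steel test-weight ring on the table, 100 mm across, 24 mm high; origin at the centre of its underside, z up
- hexkey: loose bent hex key lying on the table, 8 mm thick, long leg 130 mm, short leg 35 mm; origin at the centre of its underside, z up
Things that resemble listed ones, but are neither listed nor needed, are in the scene too. What is shaped like the logbox but yellow is not meant. Leave any orange look-alike of the post_pointed alone.

How it is judged:
By the outcome, as a careful person would: the job done as asked, in the order asked, and still so for the second after the job is handed in, with the robot touching nothing.
It also fails if it takes over 56 s, if anything falls off the work surface, if the arm or the gripper's body presses on something with over 40 N, if the wrist force passes 120 N, or if a joint passes its speed limit or range.

ROBOT

A 6-joint arm with a two-finger parallel gripper is mounted at the origin on the work surface. World frame = base frame: x ahead of the robot, y to its left, z up, the work surface at z = 0. Lengths are in mm, angles in rad, forces in N, time in s.
With the tool pointing down it reaches from about 275 to 825 mm from the base axis. Payload 4.9 kg.
Tool frame: the origin (TCP) lies at the very end of the fingers, on their centre line; the grasp point (between the pads) lies 19 mm behind it; z points along the fingers, y is the direction in which the jaws open and shut (so a half turn about z gives the same grasp; the last joint's range is limited). The gripper opens to 85 mm and grips with 20 to 120 N. Pads are 22 mm wide; open, the fingers measure 114 mm over their backs; the gripper's body (76 mm by 85 mm) begins 54 mm behind the grasp point. The pads swing forward as they close: fully open they stand 13 mm farther back than shut.
Start: joints at [-0.134, 0.326, -0.193, 1.052, 0, 1.437], TCP at [550.017, 0.009, 231.281] pointing down, gripper open.
Joint ranges: [-2.65, 2.65], [-0.97, 1.79], [-1.3, 1.35], [-1.93, 2.1], [-1.47, 1.37], [-3.14, 3.14]. Speed limits (rad/s): [2.57, 2.57, 3.14, 3.14, 3.14, 3.14].

INTERFACE

Orientations are given as [roll, pitch, yaw] about the fixed x, y, z axes, in that order (R = Rz(yaw) Ry(pitch) Rx(roll)).
In Python, from bench import bot, solve_ik, imaging gives the robot as it stands. Calls block until the motion is done:
- bot.move_ptp(position, orientation): joint-space move of the TCP to a pose.
- bot.movel(position, rot=None, max_speed=150, threshold=None): straight line of the TCP; rot=None keeps the orientation; max_speed is the mean speed in mm/s. With threshold (N) it stops when the force on the tool has changed by that much, and returns True; else False.
- bot.move_j(angles): joint-space move.
- bot.grip(opening, effort=None): opening from 0.0 (shut) to 1.0 (fully open); effort is the grip in N (None keeps the last); returns when the fingers have stopped.
- bot.dwell(seconds).
- solve_ik(position, orientation): joint angles nearest the present ones, or None.
- bot.get_state(): the state.
- imaging.capture(name): name is "scene" or "side" or "wrist"; returns the picture (480x640x3 uint8, blue, green, red); there is no depth.
- imaging.camera_model(name): a dict with "K" (3x3 intrinsics, pixels), "position" and "rotation" of the camera in the world. Camera axes: x right, y up, looking along -z (the intrinsics and any distortion apply to the point x, -y, -z); pixel columns grow to the right and rows downward; lengths in mm; the calibration is good to about 2 mm. A picture is of the moment at which its call begins: read the wrist's pose just before it. camera_model takes no time and is no camera call; for the wrist camera it gives the pose at the moment of the call.
A pose or a line that the arm cannot do raises bot.IKError and nothing moves.
- bot.sign_off(): hands the job in, once; it reports no verdict.
The state is a dict: "t": time; "qpos": joint angles; "joint_velocities": joint speeds; "effort": joint torques, N m; "tcp_pos": TCP position; "orientation": TCP orientation; "contact_force": force on the tool from outside, world axes, zero at the start; "wrist_torque": the same for the moment, N m; "opening": opening from 0.0 (shut) to 1.0 (fully open).
Only numpy, scipy, OpenCV 4.12 (cv2) and the standard library are available. Lean on these libraries where they do the work, as an engineer would, in place of code of your own. Each camera call takes 0.05 s, during which the arm holds its last target. There are 200 camera calls.

## Working session

There is one attempt and no reset: what is moved stays moved. The work goes in short steps, each a Python script; the robot and the scene stay as the last script left them, time stands still between calls to the robot, and variables do not carry over. Pictures are saved under pics/ and viewed, about 8 in all and at most 12, crops included, and the job is handed in when it is done.

```bash
mkdir -p pics; ls
cat > h.py <<'E'
import numpy as np, cv2
from bench import bot, solve_ik, imaging
def ray(m,u,v):
    K=np.array(m["K"]);R=np.array(m["rotation"]);d=np.array(m.get("distortion",m.get("dist",np.zeros(5))),float)
    x,y=cv2.undistortPoints(np.array([[[u,v]]],float),K,d)[0,0]
    return np.array(m["position"],float),R@np.array([x,-y,-1.])
def onz(m,u,v,z):
    p,d=ray(m,u,v);return p+d*(z-p[2])/d[2]
def two(m1,a,m2,b):
    p,d=ray(m1,*a);q,e=ray(m2,*b);d/=np.linalg.norm(d);e/=np.linalg.norm(e)
    s,t=np.linalg.lstsq(np.stack([d,-e],1),q-p,rcond=None)[0]
    A=p+s*d;B=q+t*e;return (A+B)/2,np.linalg.norm(A-B)
def proj(m,P):
    c=np.array(m["rotation"]).T@(np.array(P,float)-m["position"]);K=np.array(m["K"])
    h=K@np.array([c[0],-c[1],-c[2]]);return h[:2]/h[2]
E
python3 - <<'E'
from h import *
for n in("scene","side"):
    cv2.imwrite(f"pics/{n}0.png",imaging.capture(n)); print(n,imaging.camera_model(n))
print(imaging.camera_model("wrist")); print(bot.get_state())
E
```

```text
pics
scene {'K': array([[525.69561784,   0.        , 322.32191135],
       [  0.        , 525.69561784, 237.89411839],
       [  0.        ,   0.        ,   1.        ]]), 'position': array([1185.35638029, -312.55782431,  873.22667984]), 'rotation': array([0.80611289, 0.01754785, 1.0821973 ])}
side {'K': array([[501.80984127,   0.        , 317.67780823],
       [  0.        , 501.80984127, 232.18384291],
       [  0.        ,   0.        ,   1.        ]]), 'position': array([354.39708817, 720.51192633, 910.82783672]), 'rotation': array([ 0.70237127, -0.01955999, -2.88695983])}
{'K': array([[410.55003791,   0.        , 320.65711228],
       [  0.        , 410.55003791, 237.91244931],
       [  0.        ,   0.        ,   1.        ]]), 'position': array([549.06015607,  79.05535933, 373.28106115]), 'rotation': array([-3.18278705e-01,  5.46902721e-04,  1.20512317e-04])}
{'t': 0.1, 'qpos': array([-1.34220550e-01,  3.26852942e-01, -1.93469114e-01,  1.05198578e+00,
        1.77375284e-05,  1.43655535e+00]), 'joint_velocities': array([ 0.00088962, -0.00130915,  0.00194626, -0.00026234, -0.00030669,
       -0.00014387]), 'effort': array([-1.63831678e-04, -4.44239044e+01,  2.63037515e+01,  7.96647771e-03,
       -2.12530945e-04,  1.93304103e-06]), 'tcp_pos': array([5.49495229e+02, 7.37440643e-02, 2.30594893e+02]), 'orientation': array([-3.14009712e+00, -2.19874978e-04,  1.57081657e+00]), 'contact_force': array([-0.02858613,  0.68731373,  0.08018194]), 'wrist_torque': array([-0.00513608,  0.01474528,  0.02010183]), 'opening': 0.9989267308141552}
```

View pics/scene0.png

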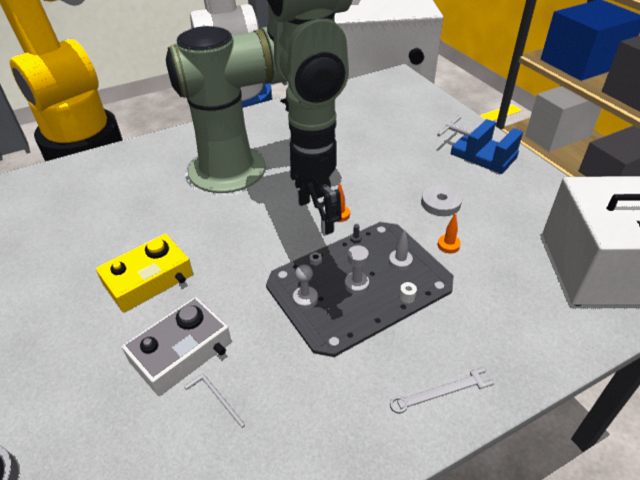

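View pics/side0.png

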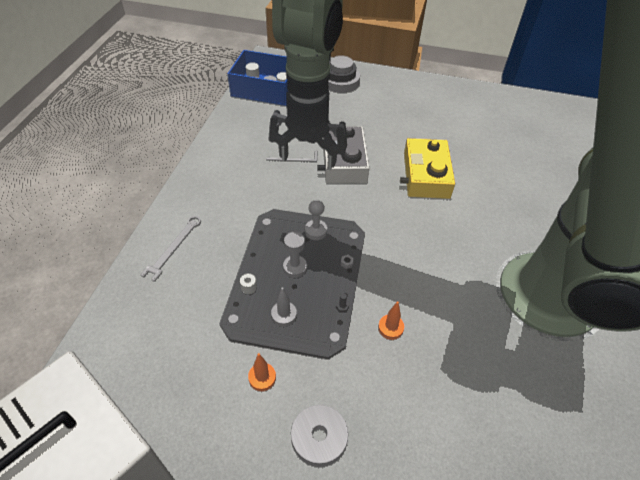

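The views show these candidates:
- **Pointed post:** the grey one at scene (404,232), side (282,287). The orange look-alikes are at scene (343,200) and (450,232).
- **Other posts:** the ball is at scene (304,273), side (316,207). The flat disc is at scene (357,253).
- **Box:** the white one is at scene (178,345), with the large button near (190,316) and the small one near (149,345). The yellow box at scene (145,270) is the decoy.

Next I triangulate these and check them in close crops.

```bash
sed -i 's/^def ray/from scipy.spatial.transform import Rotation as Ro\ndef cam(n):\n    m=dict(imaging.camera_model(n));m["rotation"]=Ro.from_euler("xyz",m["rotation"]).as_matrix();return m\ndef ray/' h.py
python3 - <<'E'
from h import *
s=cam("scene");d=cam("side")
for n,a,b in[("pointed tip",(404,232),(282,287)),("ball ctr",(304,273),(316,207)),("flat",(357,253),(293,240)),("large",(190,314),(352,154)),("small",(149,343),(345,132))]:
    print(n,*two(s,a,d,b))
print("large onz",onz(s,190,314,62),"small",onz(s,149,343,60))
A=cv2.imread("pics/scene0.png");B=cv2.imread("pics/side0.png")
c=lambda I,x,y,w,h:cv2.resize(I[y:y+h,x:x+w],(400,300),interpolation=cv2.INTER_CUBIC)
cv2.imwrite("pics/crops.png",np.vstack([np.hstack([c(A,270,200,180,135),c(A,110,280,140,105)]),np.hstack([c(B,220,195,180,135),c(B,290,110,120,90)])]))
E
```

```text
pointed tip [541.97280974 210.162642   107.3747614 ] 0.6342555219725674
ball ctr [534.67061616 -23.00073543  94.47966904] 1.3928405264358412
flat [552.03447256  91.60786371 109.21648224] 5.615469120767273
large [ 499.59123953 -253.78929882   65.07958754] 2.0426173885518812
small [ 533.66663336 -339.05737221   66.19781544] 10.405516512807528
large onz [ 495.85381936 -254.08950773   62.        ] small [ 522.99280243 -342.22083331   60.        ]
```

View pics/crops.png

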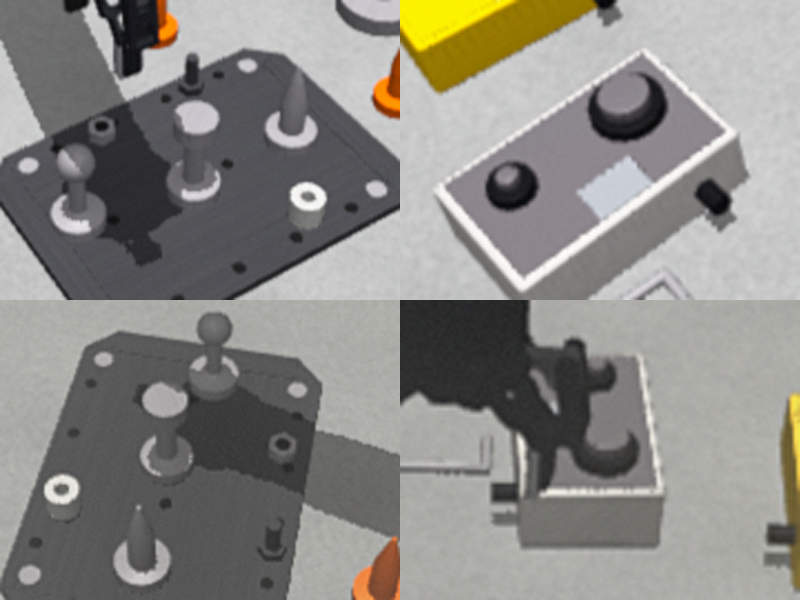

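The crops confirm it: grey pointed post with its tip at scene (403,230) and side (283,288), ball at scene (304,272), side (316,209), and white box with the large button at scene (189,313). Next I shut the gripper, go above the pointed tip and look from close by.

Run:
```python
from h import *
s=cam("scene");d=cam("side")
t=bot.get_state()["t"]
for n,a,b in[("pointed tip",(403.2,229.7),(283,288.2)),("ball ctr",(303.8,272.5),(316.3,209))]:
    print(n,*two(s,a,d,b))
print(onz(s,403.2,229.7,112),onz(d,283,288.2,112),onz(s,303.8,272.5,94),onz(d,316.3,209,94))
bot.grip(0.0,20)
bot.move_ptp([542,210,190],[np.pi,0,np.pi/2])
w=cam("wrist");I=imaging.capture("wrist");cv2.imwrite("pics/w1.png",I)
st=bot.get_state();print(t,st["t"],st["tcp_pos"],st["opening"],"tcp px",proj(w,st["tcp_pos"]),"est tip px",proj(w,[542,210,112]))
np.savez("w1.npz",**w)
```

```text
pointed tip [537.93837684 212.26851672 109.02606881] 2.1879043836591983
ball ctr [532.26734912 -21.09695685  91.65702342] 4.052503808989966
[539.43347036 209.71530996 112.        ] [538.02676841 214.97689926 112.        ] [532.14550573 -22.88086265  94.        ] [533.03176247 -17.09249351  94.        ]
0.1 1.7833 [542.58987469 208.76213563 190.38272639] 0.0016093234477188734 tcp px [322.58807398 317.03369997] est tip px [320.74490956 246.8685521 ]
```

View pics/w1.png

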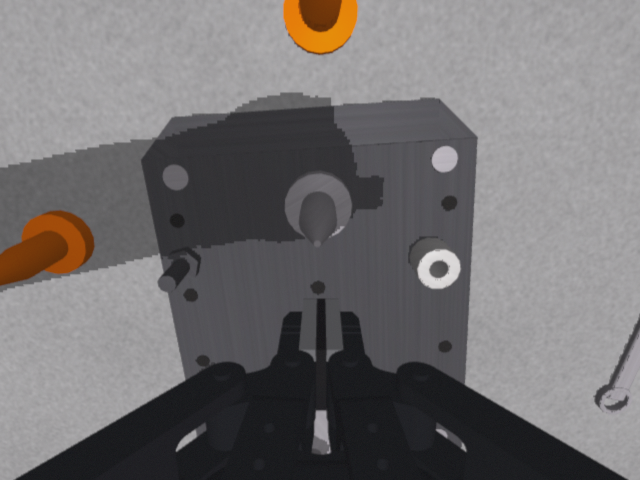

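The tip is at (318,244) in the wrist view, 3 px from the prediction. Fingertip ends are near (321,298). I correct, descend to 22 mm above, check with both fixed cameras, and hold.

Run:
```python
from h import *
w=dict(np.load("w1.npz"));p=onz(w,318,244,112);print("wrist tip",p)
s=cam("scene");d=cam("side")
q=np.array([(p[0]*2+539+538)/4,(p[1]*2+209.7+213)/4]);print(q)
bot.movel([*q,134],max_speed=80)
A=imaging.capture("scene");B=imaging.capture("side");w=cam("wrist");C=imaging.capture("wrist")
st=bot.get_state();print(st["t"],st["tcp_pos"],st["contact_force"])
def crop(I,m,P,k=.3):
    u,v=map(int,proj(m,P));W,H=90,68;x=max(0,u-W//2);y=max(0,v-H//2);print(x,y,proj(m,P))
    return cv2.resize(I[y:y+H,x:x+W],(400,300),interpolation=cv2.INTER_CUBIC)
P=[*q,122]
c3=cv2.resize(C[150:390,160:480],(400,300));
cv2.imwrite("pics/p1.png",np.vstack([np.hstack([crop(A,s,P),crop(B,d,P)]),np.hstack([c3,c3*0])]))
```

```text
wrist tip [540.43762691 211.73376856 112.        ]
[539.46881345 211.54188428]
2.7833 [539.99861598 211.67691899 134.68145295] [0.5462612  0.69806532 0.59273156]
359 191 [404.35383899 225.94578477]
237 249 [282.63117524 283.60578387]
```

View pics/p1.png

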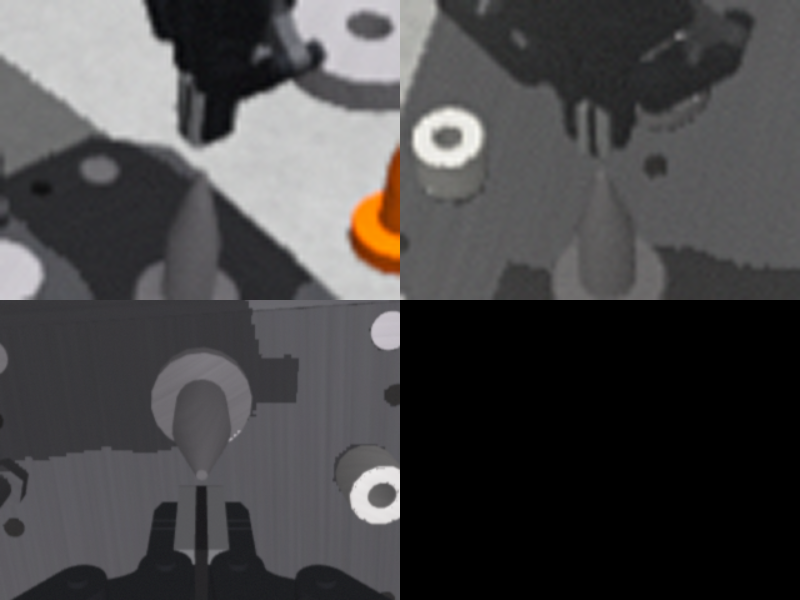

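Fingertips sit centrally over the tip: within about 3 crop px in both fixed views, tip at crop (205,177) and (601,168), with a gap consistent with 20 mm. I hold here, then go up, across to the ball, and look.

Run:
```python
from h import *
q=[539.5,211.5]
bot.movel([*q,132.5],max_speed=40)
bot.dwell(2.6)
st=bot.get_state();print(st["t"],st["tcp_pos"])
bot.movel([*q,195]); bot.movel([533,-21,195],max_speed=200)
w=cam("wrist");I=imaging.capture("wrist");cv2.imwrite("pics/w2.png",I)
st=bot.get_state();print(st["t"],st["tcp_pos"],"ball px",proj(w,[533,-21,94]))
np.savez("w2.npz",**w)
```

```text
5.6333 [539.50452509 211.48915456 132.49131717]
7.5667 [532.90094947 -20.08807634 194.90028346] ball px [321.54032405 237.10962642]
```

View pics/w2.png

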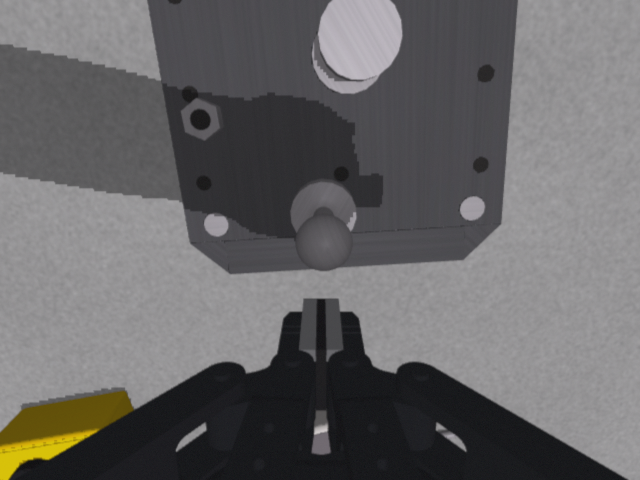

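The ball centre is at (323.5,242) in the wrist view, about 5 px from the prediction. I correct, descend and check in the same way.

Run:
```python
from h import *
w=dict(np.load("w2.npz"));p=onz(w,323.5,242,94);print("ball",p)
s=cam("scene");d=cam("side")
q=np.array([(p[0]*2+532.5*2)/4,(p[1]*2-22.9-17.1)/4]);print(q);np.save("q2.npy",q)
bot.movel([*q,134],max_speed=80)
A=imaging.capture("scene");B=imaging.capture("side");C=imaging.capture("wrist")
st=bot.get_state();print(st["t"],st["tcp_pos"],st["contact_force"])
def crop(I,m,P):
    u,v=map(int,proj(m,P));x=u-45;y=v-34;print(x,y)
    return cv2.resize(I[y:y+68,x:x+90],(400,300),interpolation=cv2.INTER_CUBIC)
P=[*q,112]
c3=cv2.resize(C[150:390,160:480],(400,300));X=[proj(s,[506,-254,62])]
b=cv2.resize(A[280:385,110:250],(400,300),interpolation=cv2.INTER_CUBIC)
b2=B[110:200,290:410];cv2.imwrite("pics/p2.png",np.vstack([np.hstack([crop(A,s,P),crop(B,d,P)]),np.hstack([c3,cv2.resize(b2,(400,300),interpolation=cv2.INTER_CUBIC)])]))
```

```text
ball [534.23375415 -24.22356922  94.        ]
[533.36687707 -22.11178461]
8.6333 [533.83975773 -22.20865301 134.60220785] [ 6.02397877e-04 -9.78521281e-01 -3.95958573e-01]
259 232
271 167
```

View pics/p2.png

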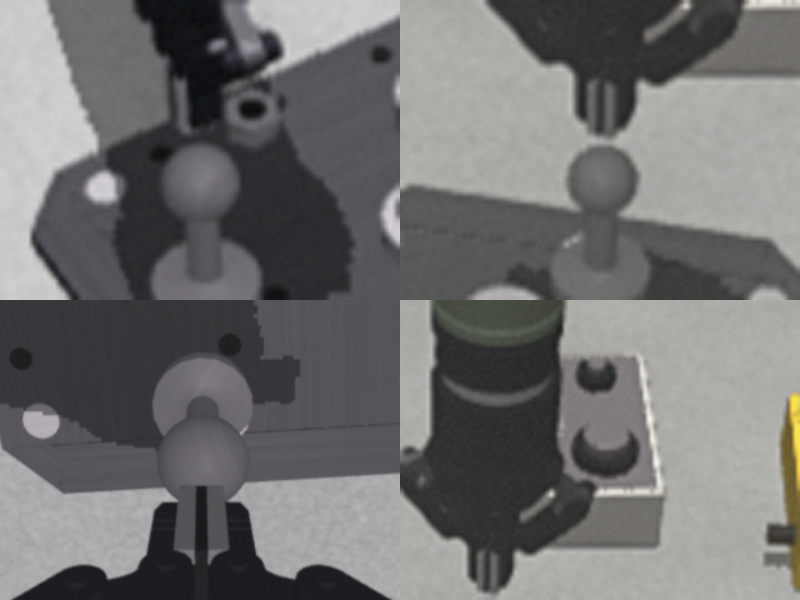

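Fingertips are centred over the ball: fingers 200 against ball 200 in the scene view, 603 against 602 in the side view. The button is now clear in the side view, with its top at about (351.5,150.5). I hold here, then go above the large button.

Run:
```python
from h import *
q=np.load("q2.npy")
bot.movel([*q,132.5],max_speed=40)
bot.dwell(2.6)
st=bot.get_state();print(st["t"],st["tcp_pos"])
s=cam("scene");d=cam("side")
L,g=two(s,(188.75,313.3),d,(351.5,150.5));S,g2=two(s,(148.5,341),d,(349,130));print(L,g,S,g2,np.linalg.norm(L-S))
bot.movel([*q,190]); bot.movel([L[0],L[1],150],max_speed=180)
w=cam("wrist");I=imaging.capture("wrist");cv2.imwrite("pics/w3.png",I)
st=bot.get_state();print(st["t"],st["tcp_pos"],"L px",proj(w,L),"tcp at 65",proj(w,[L[0],L[1],65]))
np.savez("w3.npz",**w);np.save("L.npy",L)
```

```text
11.4833 [533.35584355 -22.10138011 132.50231027]
[ 502.71215307 -256.39141578   73.12348487] 0.38001901273904193 [ 526.79122646 -341.03001676   69.37398558] 1.86565198072337 88.07697370512044
13.55 [ 502.94107893 -255.50014201  150.18315623] L px [321.13276821 250.31162635] tcp at 65 [321.10319263 245.59230512]
```

View pics/w3.png

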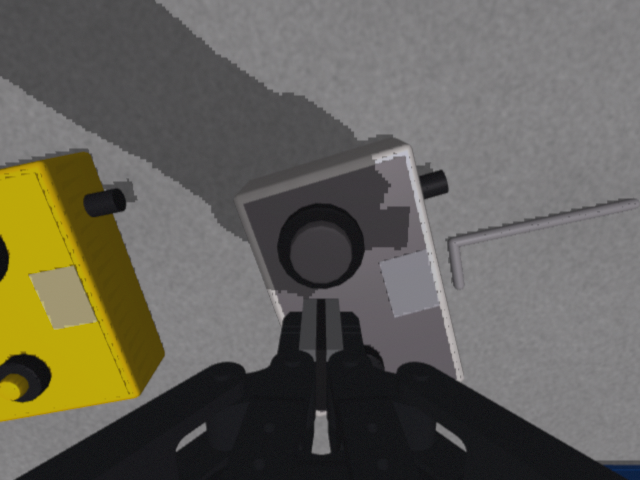

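The large button's centre is at (320.5,252), within 2 px of the prediction. The small button is clear, near (372,358). I press slowly with a force stop, then retract.

Run:
```python
from h import *
w=dict(np.load("w3.npz"));L=np.load("L.npy");p=onz(w,320.5,252,72);print(p)
x,y=(L[:2]+p[:2])/2
bot.movel([x,y,84],max_speed=80)
c=bot.movel([x,y,72],max_speed=20,threshold=2.5); st=bot.get_state();print(c,st["t"],st["tcp_pos"],st["contact_force"])
c=bot.movel([x,y,56],max_speed=12,threshold=14); st=bot.get_state();print(c,st["t"],st["tcp_pos"],st["contact_force"])
bot.dwell(.4);st=bot.get_state();print(st["tcp_pos"],st["contact_force"])
I=imaging.capture("scene");cv2.imwrite("pics/pr.png",cv2.resize(I[250:385,90:270],(800,600),interpolation=cv2.INTER_CUBIC))
```

```text
[ 502.35443648 -257.82813688   72.        ]
True 15.0583 [ 502.8191977  -257.298326     73.32315803] [ 0.7358586  -0.53951226  4.19740334]
True 15.6167 [ 502.82801174 -257.29112041   71.03678224] [-0.67857873  0.62515702  4.82685099]
[ 502.85241612 -257.33289622   71.06064989] [-0.7435118   0.1235594   5.83921317]
```

View pics/pr.png

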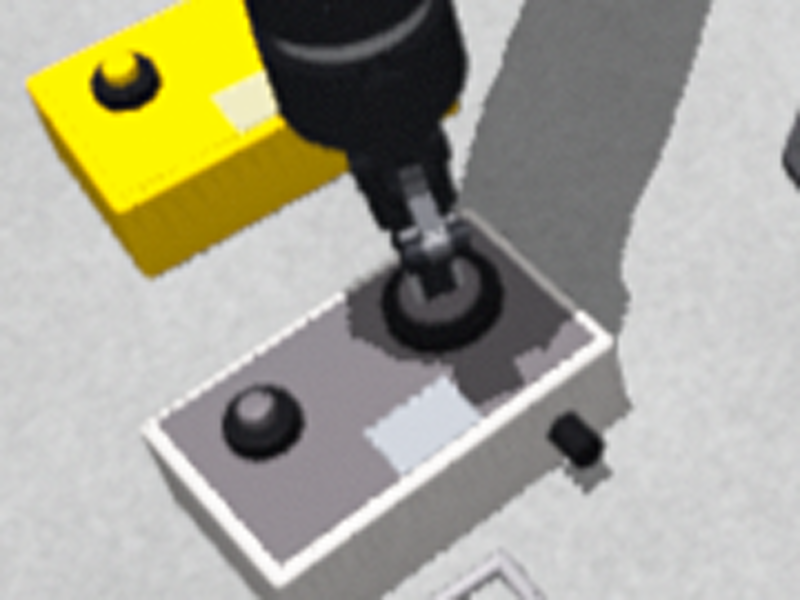

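The fingertips are on the large button at about (435,290) in the crop. The force is only about 5 N, so bottoming out isn't proven. I press on in small steps until the force clearly rises.

Run:
```python
from h import *
x,y=502.5,-257.1
for z in np.arange(70.5,63,-.5):
    bot.movel([x,y,z],max_speed=10); bot.dwell(.1)
    st=bot.get_state();print(z,st["t"],st["tcp_pos"][2].round(2),st["contact_force"].round(1))
    if st["contact_force"][2]>18: break
bot.dwell(.4);print(bot.get_state()["contact_force"])
```

```text
70.5 16.425 71.02 [-0.6 -0.5  7.2]
70.0 16.775 70.97 [-1.8  0.9 10.4]
69.5 17.125 70.91 [-2.1  1.8 13.8]
69.0 17.475 70.82 [-3.9  1.5 18. ]
[-3.78414634  2.1924219  17.4783999 ]
```

It is a hard stop at z ≈ 71 mm: force rises from 6 to 18 N with only 0.2 mm of motion, so the button is fully down. I retract and look over the scene.

Run:
```python
from h import *
bot.movel([502.5,-257.1,90],max_speed=40); bot.movel([502.5,-257.1,200])
bot.movel([420,-150,240])
A=imaging.capture("scene");B=imaging.capture("side")
st=bot.get_state();print(st["t"],st["tcp_pos"],st["contact_force"])
cv2.imwrite("pics/fin.png",np.vstack([A[180:480],B[100:400]])[:,:])
```

```text
20.625 [ 420.33002838 -150.53116997  239.65544643] [-0.6125693   0.19908481  1.22763811]
```

View pics/fin.png

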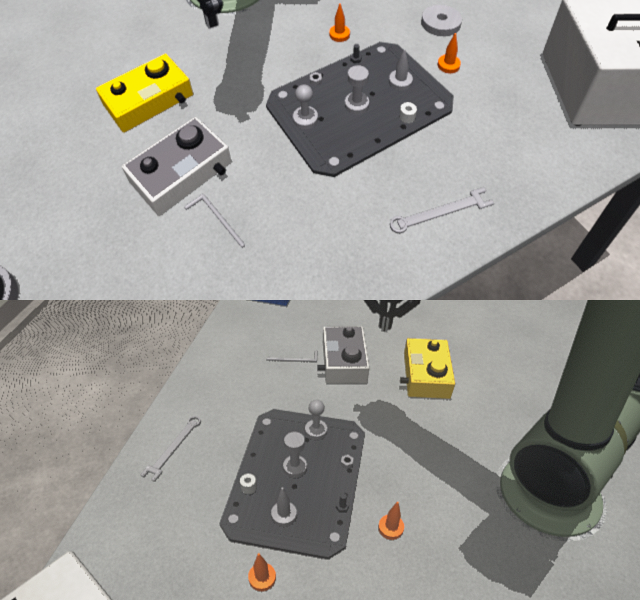

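All the posts and loose things stand where they were, the large button is up at (189,134) in this picture, and the arm is clear.

```bash
python3 -c "
from h import *
bot.sign_off()"
```

```text
the job is handed in; nothing more can be done
```

I did the check in the order asked and handed it in at about 21 s of the 56 s allowed. The sign-off reports no verdict.

- **Pointing:** I held the shut fingertips about 20 mm above the pointed tip, then about 20 mm above the ball, for 2.6 s each. In both fixed cameras the fingertips were centred over each post to within about 1 mm, and the force readings showed no contact.
- **Button:** I pressed the large button to a hard stop, where the force rose to about 18 N with almost no further movement. The first press stopped early, at about 5 N, so I pressed on in small steps without letting it up. I then let it up and moved clear.
- **Last check:** The final pictures showed the button up, and the posts and loose things where they started. The arm was touching nothing.
- **Disagreements:** The camera estimates of the post positions differed by up to about 5 mm, so I averaged them. The cameras placed the large button's top at 73 mm; the hard stop at 71 mm suggests it is nearer 77 mm.

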